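Weigh the lopsided shot tote

ROBOT

A 6-joint arm with a two-finger parallel gripper is mounted at the origin on a cart in front of the work surface, level with it; the furniture and walls round the work are solid. World frame = base frame: x ahead of the robot, y to its left, z up, the work surface at z = 0. Lengths are in m, angles in rad, forces in N, time in s.
With the tool pointing down it reaches from about 0.25 to 0.775 m from the base axis. Payload 4 kg.
Tool frame: the origin (TCP) lies midway between the tips of the shut fingers; the grasp point (between the pads) lies 19 mm behind it; z points along the fingers, y is the line along which they close (so a half turn about z gives the same grasp; the last joint's range is limited). The gripper opens to 85 mm and grips with 20 to 120 N. Pads are 22 mm wide; open, the fingers measure 114 mm over their backs; the gripper's body (76 mm by 85 mm) begins 54 mm behind the grasp point. The pads swing forward as they close: fully open they stand 13 mm farther back than shut.
Start: joints at [-1.443, 0.087, 1.371, -0, 1.684, -0.103], TCP at [0.126, -0.535, 0.231] pointing down, gripper open.
Joint ranges: [-3.1, 3.1], [-0.76, 2.03], [0.27, 2.55], [-1.08, 4.22], [0.17, 2.65], [-2.57, 2.57]. Speed limits (rad/s): [2.79, 2.79, 3.14, 3.14, 3.14, 3.14].

INTERFACE

Orientations are given as a unit quaternion [w, x, y, z].
In Python, from station import arm gives the robot as it stands. The module is installed in compiled form; this text tells all that it offers.
- The arm moves only by the tool drive_tool, never from a script. Its argument "targets" is a list that holds one entry, the list of rows, each a list of 7 numbers: the turn, a rotation vector about the tool's x, y, z each as a share of 45 degrees, from -1 to 1, then the shift along the tool's x, y, z each as a share of 1 m, from -1 to 1, then the gripper command: -1 is shut, 1 is fully open, values between are in proportion. In form: [[[ax, ay, az, tx, ty, tz, fingers], ...]]. A call has 1 to 5 rows; each row shifts and turns the commanded pose from where the row before left it, along the tool's axes as they then stand; what a row does not reach is not made up. A row lasts 1/10 s, in which the tool goes at most 50 mm and 8.59 degrees, less where a joint would pass 70% of its speed; a pose out of reach is approached as far as the arm can. A call with a number of a shift or a turn outside -1 to 1 is refused whole. A call with a gripper value outside its range is refused whole. The fingers move at their own pace and stop on an object; "force" is the grip in N (left out, the last holds). Time passes only in rows, so rows that do not move let the fingers close. It gives the time, the measured TCP pose, the force, the opening and the grip force at its end, in the units of the state.
- arm.get_state(): the state, without advancing time (a new reading comes with each control period).
- arm.capture(name): name is "side" or "top"; returns the picture (420x560x3 uint8, red, green, blue); there is no depth.
- arm.camera_info(name): a dict with "mtx" (3x3 intrinsics, pixels), "dist_coeffs" ([k1, k2, p1, p2, k3] as OpenCV has them; the pictures are not rectified), "view" (4x4, takes a point from world to camera coordinates). Camera axes: x right, y up, looking along -z (the intrinsics and any distortion apply to the point x, -y, -z); pixel columns grow to the right and rows downward; lengths in m; the calibration is good to about 2 mm. A picture is of the moment at which its call begins. camera_info takes no time and is no camera call.
- arm.close_job(): hands the job in; it is judged then, once.
The state is a dict: "t": time; "qpos": joint angles; "joint_velocities": joint speeds; "tau": joint torques, N m; "eef_pos": TCP position; "eef_rot": TCP orientation; "wrist_force": force on the tool from outside, world axes, zero at the start; "moment": the same for the moment, N m; "width": opening from 0.0 (shut) to 1.0 (fully open); "gripper_force": force on a finger pad.
Only numpy, scipy, OpenCV 4.12 (cv2) and the standard library are available. Lean on these libraries where they do the work, as an engineer would, in place of code of your own. Each camera call takes 0.05 s, during which the arm holds its last target. There are 200 camera calls.

TASK

Put the wooden tote on the bench scale to weigh it: lift it by the stirrup that slides on its rail (do not grip the tote itself), set it down gently, central on the platform and square to it, both tins still standing in their pockets, and let go. One of the two look-alike tins is full of steel shot, so the tote hangs crooked unless the stirrup is over its balance point: find that point by trial lifts that raise the tote no more than about 5 cm off the bench, lowering it and sliding the stirrup along, and only lift it higher once it hangs level.

Things in the scene. Friction and masses are not known exactly. Their poses are not given: they have to be found in the camera images.
- tote: Open tray of pale wood, 240 mm long (its y), 76 mm wide (x), sides 34 mm high; a board 10 mm thick and 138 mm high at each end carries a steel rail, 12 mm thick, along y at 120 mm height. Origin: centre of its underside, z up. Loose, 0.6 to 0.75 kg with tins. Their weight puts the centre of gravity 22 to 36 mm from the middle towards either end, about 80 mm below the rail's underside.
- stirrup_grip (a point): Centre of the stirrup's wooden grip: 30 mm across the rail (tote's x; pinch it this way), 20 mm along it, 24 mm high. Slack, it rests on the rail, 138 mm above the tote's underside; two steel cheeks (24 mm over all) go down past the rail to a cross pin. Lifted 10 mm, the pin (its top 34 mm below this point) bears on the rail and the tote tips freely about it. Slack, it slides easily. 0.05 kg.
- tin_1_mid (a point): Middle of a plain aluminium screw-top tin, 54 mm across and 52 mm high, standing loose in a pocket at one end of the tote, its centre 78 mm from the tote's middle. It looks just like the other; either end may hold the full one.
- tin_2_mid (a point): Middle of the other tin, same size and look, in the pocket at the tote's other end.
- scale: Grey bench scale, fixed to the bench; origin under the middle of its platform, y along the platform's length, its display panel on the -x side (reaches 110 mm from the origin). z up.
- platform_top (a point): Centre of the top face of the scale's steel platform, a flat plate 160 mm (x) by 290 mm (y), 65 mm above the bench.
- platform (a joint): How far the platform has sunk, m: 0 empty, 0.001 to 0.002 under the tote, 0.004 at its stop (spring 4 N per mm).
- stirrup: The stirrup itself: origin at the middle of its grip's underside, 12 mm below the grip's centre; y along the rail, z up. It hangs upright, loose on the rail, near the rail's middle at the start.
Things that resemble listed ones, but are neither listed nor needed, are in the scene too. What is shaped like the part that bears tin_2_mid but orange is not meant.

How it is judged:
By the outcome, as a careful person would: the job done as asked, in the order asked, and still so for the second after the job is handed in, with the robot touching nothing.
It also fails if it takes over 67 s, if anything falls off the work surface, if the arm or the gripper's body presses on something with over 40 N, if the wrist force passes 120 N, or if a joint passes its speed limit or range.

## Working session

There is one attempt and no reset: what is moved stays moved. The work goes in short steps, Python scripts to look and compute and a tool call to move; the robot and the scene stay as the last step left them, time stands still between calls to the robot, and variables do not carry over. Pictures are saved under pics/ and viewed, at most 10 in all, crops included, and the job is handed in when it is done.

Besides the shell and the picture viewer there is one more tool, called after "Emit:" as name(argument=value, ...) on one line, values as JSON. drive_tool: Moves the arm, as the interface text tells. Its arguments: {"type":"object","properties":{"targets":{"type":"array"},"force":{"type":"number"}},"required":["targets"]}

```bash
mkdir -p pics; python3 - <<'E'
from station import arm
import cv2,numpy as np
for n in("side","top"):
    im=arm.capture(n); cv2.imwrite(f"pics/{n}0.png",im[:,:,::-1])
    i=arm.camera_info(n); print(n,np.round(i["mtx"],1).tolist(),i["dist_coeffs"],np.round(i["view"],3).tolist())
s=arm.get_state();print(s)
E
```

```text
side [[498.9, 0.0, 281.1], [0.0, 498.9, 212.8], [0.0, 0.0, 1.0]] [0.0568838 0.        0.        0.        0.       ] [[-0.991, -0.131, 0.01, 0.468], [0.081, -0.544, 0.835, -0.144], [-0.104, 0.829, 0.55, -1.231], [0.0, 0.0, 0.0, 1.0]]
top [[461.2, 0.0, 284.9], [0.0, 461.2, 210.5], [0.0, 0.0, 1.0]] [-0.06376549  0.          0.          0.          0.        ] [[-0.026, -1.0, -0.016, 0.015], [0.991, -0.028, 0.129, -0.476], [-0.13, -0.012, 0.991, -1.386], [0.0, 0.0, 0.0, 1.0]]
{'t': 0.1, 'qpos': array([-1.44310241e+00,  8.78936061e-02,  1.37214921e+00,  1.84974480e-05,
        1.68358193e+00, -1.03101605e-01]), 'joint_velocities': array([-0.00156518, -0.00098102, -0.00239771,  0.0008298 , -0.00033282,
        0.00034315]), 'tau': array([ 3.38563055e-03, -3.53009570e+01, -3.14220393e+01,  6.31820944e-05,
        7.90741498e-03,  1.25261576e-05]), 'eef_pos': array([ 0.12575577, -0.53496219,  0.23022595]), 'eef_rot': array([-1.01607934e-03,  9.93348432e-01,  1.15142779e-01, -3.30279124e-06]), 'wrist_force': array([ 0.29959708, -1.08604206,  0.51486143]), 'moment': array([-0.02125727, -0.0360341 ,  0.00263394]), 'gripper_force': 0.0, 'width': 0.9987380044651731}
```

View pics/side0.png

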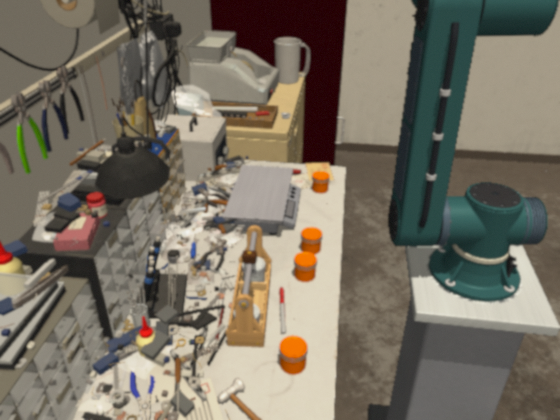

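View pics/top0.png

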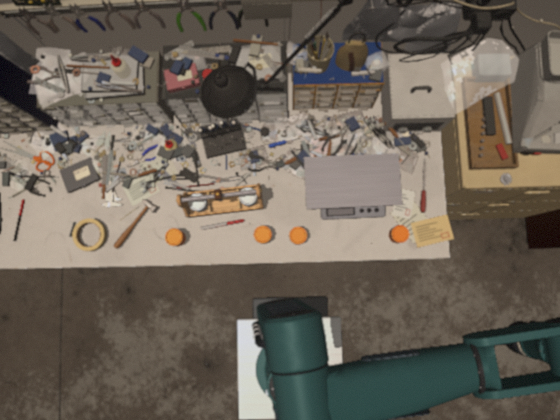

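The side view shows the tote at about (250,290) with its dark stirrup at (250,256), and the scale at (263,195). In the top view the tote is at (222,200) and the scale platform at (352,182). The orange tins (175,237), (263,234), (298,236) and (400,234) stand loose on the bench, so they are decoys. The two wanted tins are the plain aluminium ones in the tote, at about (197,203) and (248,198). I'll confirm that in one enlarged crop.

```bash
cat > h.py <<'E'
from station import arm
import cv2,numpy as np
def ray(n,uv):
    i=arm.camera_info(n);V=np.array(i["view"]);R,t=V[:3,:3],V[:3,3]
    p=cv2.undistortPoints(np.array([[uv]],float),np.array(i["mtx"]),np.array(i["dist_coeffs"]))[0,0]
    d=R.T@np.array([p[0],-p[1],-1]);return -R.T@t,d/np.linalg.norm(d)
def plane(n,uv,z):
    o,d=ray(n,uv);return o+d*(z-o[2])/d[2]
def proj(n,P):
    i=arm.camera_info(n);V=np.array(i["view"]);P=np.atleast_2d(P)
    c=(V[:3,:3]@P.T).T+V[:3,3];c=c*[1,-1,-1]
    return cv2.projectPoints(c,np.zeros(3),np.zeros(3),np.array(i["mtx"]),np.array(i["dist_coeffs"]))[0][:,0]
def two(a,b):
    o1,d1=ray("side",a);o2,d2=ray("top",b)
    s=np.linalg.lstsq(np.c_[d1,-d2],o2-o1,rcond=None)[0]
    p,q=o1+d1*s[0],o2+d2*s[1];return (p+q)/2,np.linalg.norm(p-q)
E
python3 - <<'E'
import cv2,numpy as np
t=cv2.imread("pics/top0.png")[140:235,165:425];s=cv2.imread("pics/side0.png")[160:360,210:310]
a=cv2.resize(t,None,fx=3,fy=3,interpolation=cv2.INTER_CUBIC)
cv2.imwrite("pics/topc.png",a)
cv2.imwrite("pics/sidec.png",cv2.resize(s,None,fx=3,fy=3,interpolation=cv2.INTER_CUBIC))
E
```

```text
(no output)
```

View pics/topc.png

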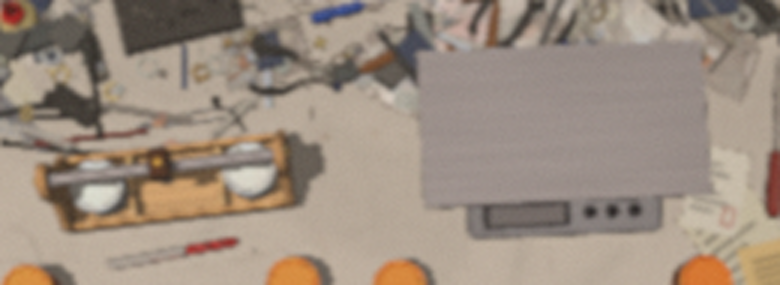

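View pics/sidec.png

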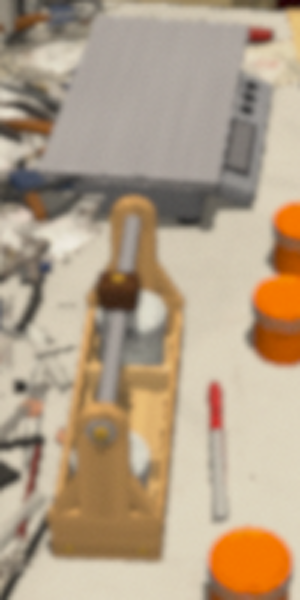

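The crops confirm the plain silver tins stand in the tote: topc (100,187) and (250,170). The brown grip with its yellow mark is at topc (160,162) and sidec (118,290). The platform's top-view corners are topc (420,52), (703,43), (711,193) and (423,206).

```bash
python3 - <<'E'
from h import *
T=lambda u,v:(u/3+165-.33,v/3+140-.33);S=lambda u,v:(u/3+210-.33,v/3+160-.33)
r=lambda x:np.round(x,4)
c=[plane("top",T(*p),.065) for p in[(420,52),(703,43),(711,193),(423,206)]]
print("plat",r(c),r(np.mean(c,0)))
c2=[plane("side",S(*p),.065) for p in[(103,17),(248,22),(222,185),(45,172)]]
print("plat side",r(c2),r(np.mean(c2,0)))
print("grip",two(S(118,290),T(160,162)))
print("rail",r(plane("top",T(48,180),.126)),r(plane("top",T(272,158),.126)))
print("near bottom",r(plane("side",S(52,556),0)),r(plane("side",S(160,556),0)))
print("front bottom",r(plane("top",T(68,230),0)),r(plane("top",T(297,203),0)))
print("side rail",r(plane("side",S(107,405),.126)),r(plane("side",S(132,215),.126)))
# tins
print("tins top",r(plane("top",T(100,187),.058)),r(plane("top",T(250,170),.058)))
E
```

```text
plat [[ 0.6343 -0.0634  0.065 ]
 [ 0.6356 -0.3513  0.065 ]
 [ 0.4815 -0.35    0.065 ]
 [ 0.4766 -0.0613  0.065 ]] [ 0.557  -0.2065  0.065 ]
plat side [[ 0.6337 -0.3415  0.065 ]
 [ 0.4846 -0.3532  0.065 ]
 [ 0.4734 -0.0549  0.065 ]
 [ 0.6284 -0.0523  0.065 ]] [ 0.555  -0.2005  0.065 ]
grip (array([0.51654146, 0.19048858, 0.13734782]), np.float64(0.00019421756300412254))
rail [0.5041 0.301  0.126 ] [0.5191 0.0842 0.126 ]
near bottom [0.5427 0.3133 0.    ] [0.4696 0.3032 0.    ]
front bottom [0.4706 0.3101 0.    ] [0.4923 0.0684 0.    ]
side rail [0.5046 0.2948 0.126 ] [0.5259 0.0842 0.126 ]
tins top [0.5063 0.2643 0.058 ] [0.5192 0.1119 0.058 ]
```

Emit:
drive_tool(targets=[[[0, 0, -0.182, 0, 0, 0, 0.4], [0, 0, -0.182, 0, 0, 0, 0.4], [0, 0, -0.182, 0, 0, 0, 0.4], [0, 0, -0.182, 0, 0, 0, 0.4], [0, 0, -0.182, 0, 0, 0, 0.4]]], force=60)

```text
t: 0.6
eef_pos: [0.1258, -0.5351, 0.2306]
eef_rot: [-0.001, 0.889, 0.458, 0.0]
wrist_force: [0.3, -0.2, 0.5]
width: 0.699
gripper_force: 0.0
```

Emit:
drive_tool(targets=[[[0, 0, -0.182, 0, 0, 0, 0.4], [0, 0, -0.182, 0, 0, 0, 0.4], [0, 0, -0.182, 0, 0, 0, 0.4], [0, 0, -0.182, 0, 0, 0, 0.4], [0, 0, -0.182, 0, 0, 0, 0.4]]])

```text
t: 1.1
eef_pos: [0.1258, -0.5351, 0.2306]
eef_rot: [-0.001, 0.673, 0.74, 0.0]
wrist_force: [1.1, 0.0, 0.0]
width: 0.702
gripper_force: 0.0
```

Emit:
drive_tool(targets=[[[0, 0, 0, 0.04, 0.0266, 0, 0.4], [0, 0, 0, 0.04, 0.0266, 0, 0.4], [0, 0, 0, 0.04, 0.0266, 0, 0.4], [0, 0, 0, 0.04, 0.0266, 0, 0.4], [0, 0, 0, 0.04, 0.0266, 0, 0.4]]])

```text
t: 1.6
eef_pos: [0.2408, -0.3224, 0.2307]
eef_rot: [-0.0, 0.675, 0.738, 0.0]
wrist_force: [1.6, 0.6, 0.6]
width: 0.705
gripper_force: 0.0
```

Emit:
drive_tool(targets=[[[0, 0, 0, 0.04, 0.0266, 0, 0.4], [0, 0, 0, 0.04, 0.0266, 0, 0.4], [0, 0, 0, 0.04, 0.0266, 0, 0.4], [0, 0, 0, 0.04, 0.0266, 0, 0.4], [0, 0, 0, 0, 0, 0, 0.4]]])

```text
t: 2.1
eef_pos: [0.3339, -0.1503, 0.2311]
eef_rot: [-0.0, 0.671, 0.742, 0.001]
wrist_force: [-0.5, -0.2, -0.6]
width: 0.702
gripper_force: 0.0
```

Emit:
drive_tool(targets=[[[0, 0, 0, 0.04, 0.0269, 0, 0.4], [0, 0, 0, 0.04, 0.0269, 0, 0.4], [0, 0, 0, 0.04, 0.0269, 0, 0.4], [0, 0, 0, 0.04, 0.0269, 0, 0.4], [0, 0, 0, 0.04, 0.0269, 0, 0.4]]])

```text
t: 2.6
eef_pos: [0.4488, 0.0566, 0.231]
eef_rot: [0.0, 0.675, 0.738, -0.0]
wrist_force: [0.6, -1.2, 0.1]
width: 0.702
gripper_force: 0.0
```

Emit:
drive_tool(targets=[[[0, 0, 0, 0.04, 0.0269, 0, 0.4], [0, 0, 0, 0.04, 0.0269, 0, 0.4], [0, 0, 0, 0.04, 0.0269, 0, 0.4], [0, 0, 0, 0, 0, 0.025, 0.4], [0, 0, 0, 0, 0, 0.025, 0.4]]])

```text
t: 3.1
eef_pos: [0.519, 0.183, 0.1803]
eef_rot: [0.0, 0.674, 0.739, -0.0]
wrist_force: [0.2, -1.0, -0.6]
width: 0.699
gripper_force: 0.0
```

```bash
python3 - <<'E'
from h import *
for n in("side","top"):
    im=arm.capture(n)[:,:,::-1]; cv2.imwrite(f"pics/{n}1.png",im)
s=arm.get_state();print(s["eef_pos"],s["eef_rot"])
a=cv2.resize(cv2.imread("pics/side1.png")[200:350,190:320],None,fx=3,fy=3,interpolation=2)
b=cv2.resize(cv2.imread("pics/top1.png")[140:260,160:290],None,fx=3,fy=3,interpolation=2)
b=cv2.copyMakeBorder(b,0,a.shape[0]-b.shape[0],0,0,0);cv2.imwrite("pics/c1.png",np.hstack([a,b]))
E
```

```text
[0.51568194 0.18126864 0.17597258] [-0.0026897   0.67485963  0.73792775 -0.00445865]
```

View pics/c1.png

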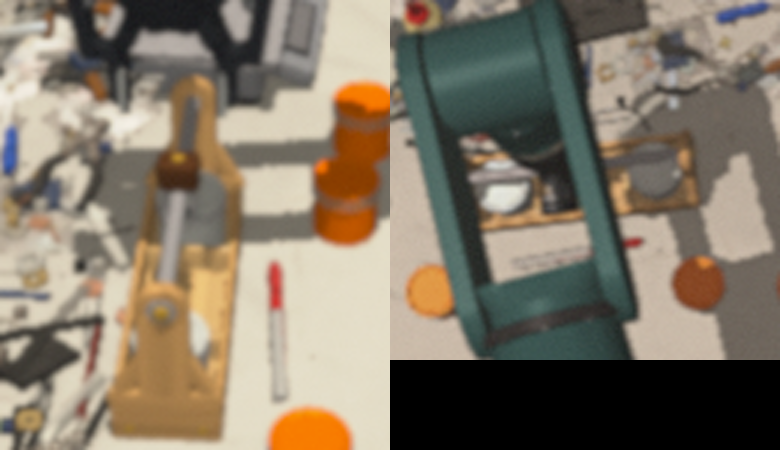

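Emit:
drive_tool(targets=[[[0, 0, 0, 0.009, 0.0, 0, 0.4], [0, 0, 0, 0, 0, 0, 0.4]]])

```text
t: 3.4
eef_pos: [0.5178, 0.1919, 0.183]
eef_rot: [0.001, 0.675, 0.738, 0.001]
wrist_force: [0.1, -0.7, 0.8]
width: 0.701
gripper_force: 0.0
```

```bash
python3 - <<'E'
from h import *
im=arm.capture("side")[:,:,::-1];cv2.imwrite("pics/side2.png",im)
s=arm.get_state();print(s["eef_pos"],s["eef_rot"],proj("side",s["eef_pos"]),proj("side",[0.5165,.1905,.138]))
cv2.imwrite("pics/c2.png",cv2.resize(im[190:290,190:320],None,fx=4,fy=4,interpolation=2))
E
```

```text
[0.51792778 0.19161562 0.18330174] [0.00091565 0.67481103 0.73798862 0.00142475] [[247.73310027 239.00494182]] [[249.05946791 256.10655978]]
```

View pics/c2.png

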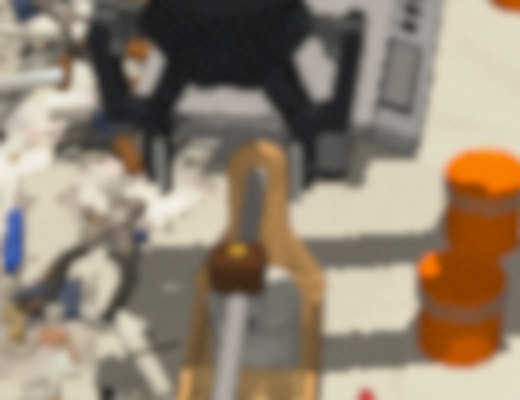

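The fingertips at crop (158,188) and (305,190) straddle the grip at (237,268), so the lateral alignment is good. Next I descend and close.

Emit:
drive_tool(targets=[[[0, 0, 0, -0.001, -0.001, 0.022, 0.4], [0, 0, 0, 0, 0, 0.022, 0.4], [0, 0, 0, 0, 0, 0.015, 0.4], [0, 0, 0, 0, 0, 0.008, 0.4], [0, 0, 0, 0, 0, 0, 0.0]]])

```text
t: 3.95
eef_pos: [0.5158, 0.1901, 0.1136]
eef_rot: [-0.0, 0.675, 0.738, -0.001]
wrist_force: [-0.0, -0.6, 0.8]
width: 0.548
gripper_force: 0.0
```

Emit:
drive_tool(targets=[[[0, 0, 0, 0, 0, 0, -1], [0, 0, 0, 0, 0, 0, -1], [0, 0, 0, 0, 0, 0, -1], [0, 0, 0, 0, 0, 0, -1], [0, 0, 0, 0, 0, 0, -1]]], force=50)

```text
t: 4.45
eef_pos: [0.5169, 0.1905, 0.1155]
eef_rot: [0.001, 0.675, 0.738, 0.001]
wrist_force: [0.3, -0.2, 2.8]
width: 0.346
gripper_force: 50.5
```

Emit:
drive_tool(targets=[[[0, 0, 0, 0, 0, -0.005, -1], [0, 0, 0, 0, 0, -0.005, -1], [0, 0, 0, 0, 0, -0.004, -1], [0, 0, 0, 0, 0, -0.003, -1], [0, 0, 0, 0, 0, -0.003, -1]]])

```text
t: 4.95
eef_pos: [0.5152, 0.1902, 0.1329]
eef_rot: [-0.001, 0.675, 0.738, -0.001]
wrist_force: [0.5, 0.2, -6.4]
width: 0.341
gripper_force: 50.0
```

Emit:
drive_tool(targets=[[[0, 0, 0, 0, 0, -0.002, -1], [0, 0, 0, 0, 0, 0, -1], [0, 0, 0, 0, 0, 0, -1]]])

```text
t: 5.25
eef_pos: [0.516, 0.1902, 0.136]
eef_rot: [-0.0, 0.675, 0.738, -0.0]
wrist_force: [-0.2, -0.3, -6.3]
width: 0.344
gripper_force: 50.0
```

```bash
python3 - <<'E'
from h import *
im=arm.capture("side")[:,:,::-1];cv2.imwrite("pics/side3.png",im)
b=arm.capture("top")[:,:,::-1];cv2.imwrite("pics/top3.png",b)
s=arm.get_state();print(s["eef_pos"],s["wrist_force"],s["moment"],s["width"])
o=cv2.imread("pics/side0.png")
cv2.imwrite("pics/c3.png",cv2.resize(np.hstack([o[220:360,210:310],im[220:360,210:310]]),None,fx=4,fy=4,interpolation=2))
E
```

```text
[0.51603093 0.19021418 0.13601244] [-0.1615165   0.67969031 -5.79193067] [ 0.03047452  0.0072393  -0.015449  ] 0.3490937262343731
```

View pics/c3.png

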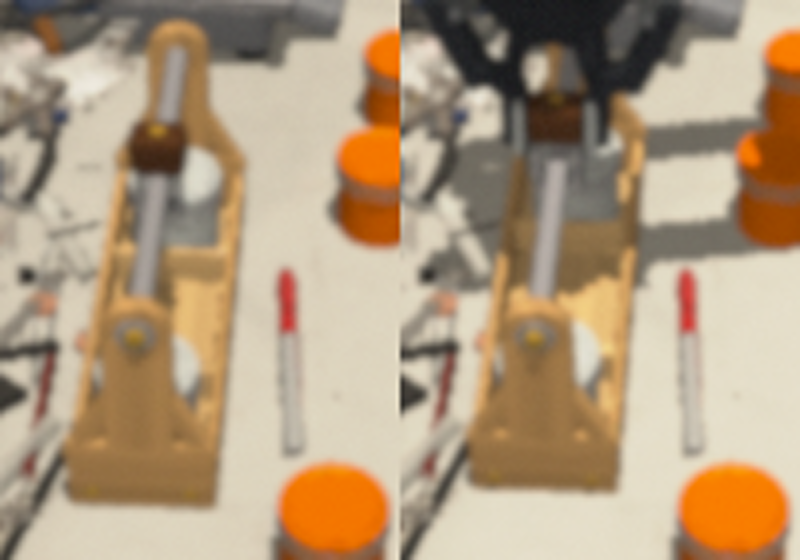

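The near (+y) board now leans towards the camera: bolt to bottom edge shrank from 168 to 153 crop pixels. The far end rose, so the +y end is the heavy one. I lower the tote, slide the stirrup +29 mm and lift again.

Emit:
drive_tool(targets=[[[0, 0, 0, 0, 0, 0.004, -1], [0, 0, 0, 0, 0, 0.005, -1], [0, 0, 0, 0, 0, 0.004, -1], [0, 0, 0, 0, 0, 0.003, -1], [0, 0, 0, 0, 0, 0, -1]]])

```text
t: 5.85
eef_pos: [0.5162, 0.1907, 0.1203]
eef_rot: [-0.0, 0.675, 0.738, 0.0]
wrist_force: [0.0, 0.6, -0.2]
width: 0.342
gripper_force: 50.7
```

Emit:
drive_tool(targets=[[[0, 0, 0, 0.008, 0, 0, -1], [0, 0, 0, 0.008, 0, 0, -1], [0, 0, 0, 0.008, 0, 0, -1], [0, 0, 0, 0.005, 0, 0, -1], [0, 0, 0, 0, 0, 0, -1]]])

```text
t: 6.35
eef_pos: [0.5134, 0.2202, 0.1203]
eef_rot: [0.0, 0.674, 0.739, 0.0]
wrist_force: [-0.6, 0.7, -1.5]
width: 0.343
gripper_force: 50.7
```

Emit:
drive_tool(targets=[[[0, 0, 0, 0, 0, -0.003, -1], [0, 0, 0, 0, 0, -0.003, -1], [0, 0, 0, 0, 0, -0.003, -1], [0, 0, 0, 0, 0, -0.003, -1], [0, 0, 0, 0, 0, -0.003, -1]]])

```text
t: 6.85
eef_pos: [0.5129, 0.2188, 0.1343]
eef_rot: [-0.001, 0.675, 0.738, -0.001]
wrist_force: [-0.2, -0.4, -6.5]
width: 0.343
gripper_force: 50.1
```

Emit:
drive_tool(targets=[[[0, 0, 0, 0, 0, -0.004, -1], [0, 0, 0, 0, 0, -0.003, -1], [0, 0, 0, 0, 0, 0, -1], [0, 0, 0, 0, 0, 0, -1]]])

```text
t: 7.25
eef_pos: [0.5136, 0.2193, 0.1424]
eef_rot: [0.0, 0.675, 0.738, 0.0]
wrist_force: [0.2, -1.0, -6.1]
width: 0.343
gripper_force: 50.1
```

```bash
python3 - <<'E'
from h import *
im=arm.capture("side")[:,:,::-1];cv2.imwrite("pics/side4.png",im)
b=arm.capture("top")[:,:,::-1];cv2.imwrite("pics/top4.png",b)
s=arm.get_state();print(s["eef_pos"],s["wrist_force"],s["moment"],s["width"])
x=cv2.imread("pics/side3.png")
cv2.imwrite("pics/c4.png",cv2.resize(np.hstack([x[220:360,210:310],im[220:360,210:310]]),None,fx=4,fy=4,interpolation=2))
E
```

```text
[0.5134152  0.21923991 0.14212702] [-0.68121873 -0.3925981  -6.34493302] [0.03781027 0.04060259 0.00547855] 0.34379422705507307
```

View pics/c4.png

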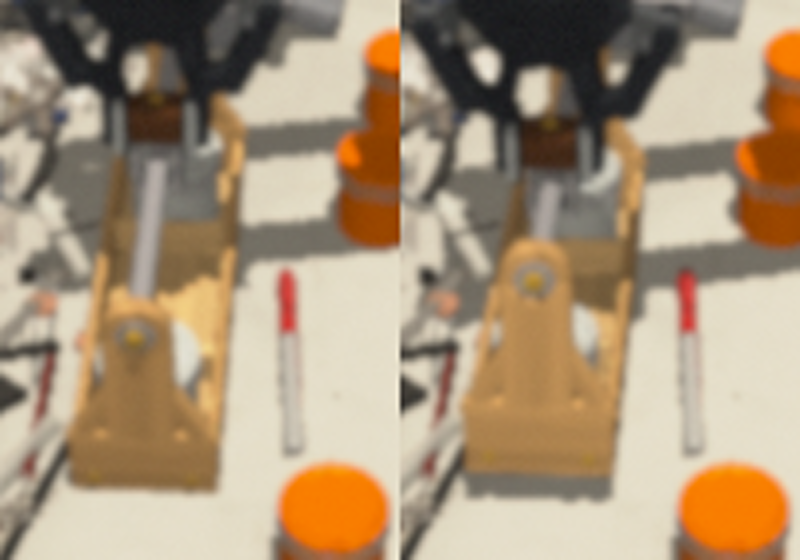

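The near end is now the higher one: bolt to bottom edge is 193 crop pixels, with a shadow under it. I overshot, because the tote slid about -10 mm during the first trial. I'll solve for the tilt and the rail position from the bolt and bottom-edge rows.

```bash
cat >> h.py <<'E'
from scipy.optimize import least_squares
# near(+y) end-board: th>0 = near end up; L = along rail from stirrup to near outer face
def pts(P,th,L,yaw=.089):
    # P: point on rail underside (114 above tote base) at the stirrup
    a=np.array([-np.sin(yaw),np.cos(yaw),0]);u=np.cos(th)*a+np.sin(th)*np.array([0,0,1]);w=-np.sin(th)*a+np.cos(th)*np.array([0,0,1])
    return np.array([P+u*L+w*6e-3,P+u*L-w*.114])
def fit(P,vb,ve,off=(0,0)):
    f=lambda p:proj("side",pts(P,p[0],p[1]))[:,1]-np.array([vb,ve])-off
    r=least_squares(f,[0,.1],x_scale=[.1,.1]);return np.degrees(r.x[0]),r.x[1],np.abs(r.fun).max()
E
python3 - <<'E'
from h import *
print("flat",fit(np.array([.5165,.1905,.114]),304,346))
g=proj("side",pts(np.array([.5165,.1905,.114]),0,.12))[:,1]; print(g)
print("t1",fit(np.array([.516,.1902,.136+.0225-.034]),304,342.2))
print("t2",fit(np.array([.5135,.2192,.142+.0225-.034]),290.2,338.3))
E
```

```text
flat (np.float64(-1.4902122331501346), np.float64(0.12105942413044425), np.float64(0.0))
[302.36057207 345.68470204]
t1 (np.float64(-6.105627985121289), np.float64(0.12211434146431036), np.float64(0.0))
t2 (np.float64(5.031641959722948), np.float64(0.08398582876733968), np.float64(5.684341886080802e-14))
```

```bash
cat >> h.py <<'E'
def meas(im,dbg=False):
    """BGR side picture -> (bolt row, bottom edge row) of the near board, subpixel at 4x"""
    a=cv2.resize(im[230:370,215:275],None,fx=4,fy=4,interpolation=2);h=cv2.cvtColor(a,cv2.COLOR_BGR2HSV)
    wood=cv2.inRange(h,(8,70,70),(28,255,255))
    wood=cv2.morphologyEx(wood,cv2.MORPH_OPEN,np.ones((9,9)));n,l,st,c=cv2.connectedComponentsWithStats(wood)
    k=1+np.argmax(st[1:,4]);m=(l==k)
    cols=np.where(m.any(0))[0];low=np.array([np.where(m[:,j])[0].max() for j in cols]);bot=np.median(low[low>low.max()-14])
    grey=(cv2.inRange(h,(0,0,60),(180,70,200))>0).astype(np.uint8)
    n,l,st,c=cv2.connectedComponentsWithStats(grey)
    best=[(i,st[i],c[i]) for i in range(1,n) if 60<st[i,4]<2500 and st[i,2]<60 and 120<bot-c[i][1]<240]
    return [(round(b[2][0]/4+215,1),round((b[1][1]+b[1][3]/2)/4+230,1),int(b[1][4])) for b in best],bot/4+230
E
python3 - <<'E'
from h import *
for n in("side0","side3","side4"): print(meas(cv2.imread(f"pics/{n}.png")))
E
```

```text
([(np.float64(243.8), np.float64(303.1), 231), (np.float64(256.1), np.float64(312.6), 660), (np.float64(228.9), np.float64(307.4), 76), (np.float64(234.3), np.float64(313.9), 154)], np.float64(346.25))
([(np.float64(246.3), np.float64(303.1), 118), (np.float64(234.5), np.float64(311.5), 149)], np.float64(342.25))
([(np.float64(244.5), np.float64(289.5), 271), (np.float64(256.2), np.float64(303.2), 472), (np.float64(234.0), np.float64(303.9), 111)], np.float64(339.0))
```

Emit:
drive_tool(targets=[[[0, 0, 0, 0, 0, 0.005, -1], [0, 0, 0, 0, 0, 0.005, -1], [0, 0, 0, 0, 0, 0.005, -1], [0, 0, 0, 0, 0, 0.004, -1], [0, 0, 0, 0, 0, 0.003, -1]]])

```text
t: 7.85
eef_pos: [0.5143, 0.2193, 0.1211]
eef_rot: [0.001, 0.675, 0.738, 0.001]
wrist_force: [-0.2, -0.6, 0.1]
width: 0.342
gripper_force: 50.7
```

Emit:
drive_tool(targets=[[[0, 0, 0, 0, 0, 0, -1], [0, 0, 0, 0, 0, 0, -1]]])

```text
t: 8.05
eef_pos: [0.5141, 0.2193, 0.1212]
eef_rot: [0.001, 0.675, 0.738, 0.001]
wrist_force: [0.8, 0.4, -0.2]
width: 0.345
gripper_force: 50.7
```

```bash
cat > m.py <<'E'
from h import *
def run(flat=False):
    im=arm.capture("side")[:,:,::-1];m=meas(im);s=arm.get_state();p=s["eef_pos"]
    b=[x for x in m[0] if 240<x[0]<251]
    print(m,p,s["wrist_force"],s["width"])
    for x in b:
        P=np.array([p[0],p[1],.114 if flat else p[2]-.0115]);th,L,_=fit(P,x[1],m[1],OFF)
        print("tilt %.1f  s %.1f mm"%(th,120-L*1e3))
    return im
g=proj("side",pts(np.array([.5165,.1905,.114]),0,.12))[:,1]
OFF=g-np.array([303.1,346.25])
if __name__=="__main__":
    import sys;im=run(len(sys.argv)>2);cv2.imwrite(sys.argv[1],im)
E
python3 m.py pics/side5.png flat
```

```text
([(np.float64(244.2), np.float64(299.0), 234), (np.float64(256.4), np.float64(308.6), 610), (np.float64(234.9), np.float64(309.9), 165)], np.float64(342.375)) [0.51409935 0.21933717 0.12117687] [-0.28812362  0.58453548 -0.59081355] 0.3445374980812373
tilt 0.4  s 39.6 mm
```

Emit:
drive_tool(targets=[[[0, 0, 0, -0.005, 0, 0, -1], [0, 0, 0, -0.005, 0, 0, -1], [0, 0, 0, 0, 0, -0.003, -1], [0, 0, 0, 0, 0, -0.003, -1], [0, 0, 0, 0, 0, -0.003, -1]]])

```text
t: 8.6
eef_pos: [0.5136, 0.2089, 0.1281]
eef_rot: [-0.001, 0.675, 0.738, -0.001]
wrist_force: [0.2, -0.2, -6.3]
width: 0.342
gripper_force: 50.0
```

Emit:
drive_tool(targets=[[[0, 0, 0, 0, 0, -0.003, -1], [0, 0, 0, 0, 0, -0.003, -1], [0, 0, 0, 0, 0, -0.003, -1], [0, 0, 0, 0, 0, -0.003, -1], [0, 0, 0, 0, 0, -0.003, -1]]])

```text
t: 9.1
eef_pos: [0.5144, 0.2093, 0.1444]
eef_rot: [-0.0, 0.675, 0.738, -0.0]
wrist_force: [0.0, 0.5, -7.4]
width: 0.346
gripper_force: 50.1
```

Emit:
drive_tool(targets=[[[0, 0, 0, 0, 0, 0, -1], [0, 0, 0, 0, 0, 0, -1], [0, 0, 0, 0, 0, 0, -1], [0, 0, 0, 0, 0, 0, -1], [0, 0, 0, 0, 0, 0, -1]]])

```text
t: 9.6
eef_pos: [0.5144, 0.2092, 0.1441]
eef_rot: [-0.0, 0.675, 0.738, -0.0]
wrist_force: [0.0, -0.5, -6.1]
width: 0.345
gripper_force: 50.1
```

```bash
python3 m.py pics/side6.png
```

```text
([(np.float64(240.4), np.float64(291.6), 68), (np.float64(246.7), np.float64(292.1), 126), (np.float64(256.4), np.float64(302.2), 585), (np.float64(234.6), np.float64(303.8), 169)], np.float64(337.25)) [0.51440294 0.20920664 0.14413529] [-0.57776547 -0.58250029 -6.67781376] 0.34594143157939805
tilt 2.1  s 26.7 mm
tilt 1.5  s 26.5 mm
```

```bash
python3 - <<'E'
s=open("h.py").read()
s=s.replace("grey=(cv2.inRange(h,(0,0,60),(180,70,200))>0).astype(np.uint8)","grey=cv2.morphologyEx((cv2.inRange(h,(0,0,60),(180,75,200))>0).astype(np.uint8),cv2.MORPH_CLOSE,np.ones((15,15)))")
open("h.py","w").write(s)
from h import *
for n in("side0","side3","side4","side5","side6"):
    m=meas(cv2.imread(f"pics/{n}.png")); print(n,[x for x in m[0] if 239<x[0]<251],m[1])
for k in range(3):
    m=meas(arm.capture("side")[:,:,::-1]);print([x for x in m[0] if 239<x[0]<251],m[1])
E
```

```text
side0 [(np.float64(243.8), np.float64(303.2), 333)] 346.25
side3 [(np.float64(246.0), np.float64(303.2), 180)] 342.25
side4 [(np.float64(244.3), np.float64(289.5), 393)] 339.0
side5 [(np.float64(244.2), np.float64(299.1), 319)] 342.375
side6 [(np.float64(244.3), np.float64(292.1), 323)] 337.25
[(np.float64(244.0), np.float64(291.8), 304)] 337.25
[(np.float64(244.1), np.float64(291.8), 307)] 337.25
[(np.float64(244.2), np.float64(291.9), 307)] 337.25
```

Hanging free, the near end is up about 1.7°, so the stirrup is about 2.5 mm too far towards +y. I lower, shift it and retry.

Emit:
drive_tool(targets=[[[0, 0, 0, 0, 0, 0.006, -1], [0, 0, 0, 0, 0, 0.005, -1], [0, 0, 0, 0, 0, 0.004, -1], [0, 0, 0, 0, 0, 0.004, -1], [0, 0, 0, 0, 0, 0.004, -1]]])

```text
t: 10.3
eef_pos: [0.5154, 0.2095, 0.1224]
eef_rot: [0.001, 0.675, 0.738, 0.001]
wrist_force: [0.2, -0.2, -0.3]
width: 0.345
gripper_force: 50.7
```

Emit:
drive_tool(targets=[[[0, 0, 0, 0, 0, 0.001, -1], [0, 0, 0, -0.0025, 0, 0, -1], [0, 0, 0, 0, 0, 0, -1], [0, 0, 0, 0, 0, -0.004, -1], [0, 0, 0, 0, 0, -0.004, -1]]])

```text
t: 10.8
eef_pos: [0.5143, 0.2066, 0.1279]
eef_rot: [-0.0, 0.675, 0.738, -0.001]
wrist_force: [1.0, 0.1, -7.3]
width: 0.341
gripper_force: 50.1
```

Emit:
drive_tool(targets=[[[0, 0, 0, 0, 0, -0.004, -1], [0, 0, 0, 0, 0, -0.004, -1], [0, 0, 0, 0, 0, -0.004, -1], [0, 0, 0, 0, 0, -0.004, -1], [0, 0, 0, 0, 0, -0.002, -1]]])

```text
t: 11.3
eef_pos: [0.5148, 0.2068, 0.1467]
eef_rot: [0.0, 0.675, 0.738, 0.0]
wrist_force: [-0.4, -0.2, -6.4]
width: 0.344
gripper_force: 50.1
```

Emit:
drive_tool(targets=[[[0, 0, 0, 0, 0, 0, -1], [0, 0, 0, 0, 0, 0, -1], [0, 0, 0, 0, 0, 0, -1], [0, 0, 0, 0, 0, 0, -1], [0, 0, 0, 0, 0, 0, -1]]])

```text
t: 11.8
eef_pos: [0.5146, 0.2067, 0.1461]
eef_rot: [-0.0, 0.675, 0.738, -0.0]
wrist_force: [-0.4, 0.8, -5.9]
width: 0.342
gripper_force: 50.1
```

```bash
sed -i 's/240<x\[0\]/239<x[0]/' m.py; python3 m.py pics/side7.png; python3 m.py pics/side7b.png
```

```text
([(np.float64(244.8), np.float64(292.4), 402), (np.float64(257.2), np.float64(301.6), 648), (np.float64(235.2), np.float64(303.2), 241)], np.float64(336.5)) [0.51462234 0.20672088 0.14612925] [-0.45777649 -0.37574316 -5.95128386] 0.3454739501255044
tilt 0.1  s 23.6 mm
([(np.float64(245.1), np.float64(292.4), 369), (np.float64(257.1), np.float64(301.6), 621), (np.float64(235.1), np.float64(303.2), 253)], np.float64(336.25)) [0.51463335 0.20673366 0.14618409] [-0.60795878 -1.21017841 -6.1483123 ] 0.3473532221930736
tilt -0.2  s 24.1 mm
```

It hangs level: tilt 0 ± 0.3°, stirrup 24 mm off centre. Now I refine the platform pose from top0 edges.

```bash
python3 - <<'E'
from h import *
im=cv2.imread("pics/top0.png");g=cv2.GaussianBlur(im,(3,3),0)
m=np.zeros((422,562),np.uint8);cv2.floodFill(g.copy(),m,(352,180),0,(14,14,14),(14,14,14),4|cv2.FLOODFILL_FIXED_RANGE|cv2.FLOODFILL_MASK_ONLY|(255<<8))
m=cv2.morphologyEx(cv2.morphologyEx(m[1:-1,1:-1],cv2.MORPH_CLOSE,np.ones((7,7))),cv2.MORPH_OPEN,np.ones((9,9)))
c=max(cv2.findContours(m,0,1)[0],key=cv2.contourArea)[:,0]
print(cv2.boundingRect(c))
P=np.array([plane("top",p,.065)[:2] for p in c]);
P=np.array(P);r=cv2.minAreaRect((P*1000).astype(np.float32));print(r)
for nm,sel,i in(("xlo",P[:,0]<P[:,0].min()+.012,0),("xhi",P[:,0]>P[:,0].max()-.012,0),("ylo",P[:,1]<P[:,1].min()+.01,1),("yhi",P[:,1]>P[:,1].max()-.01,1)):
    q=P[sel];j=1-i;lo,hi=np.percentile(q[:,j],[8,92]);q=q[(q[:,j]>lo)&(q[:,j]<hi)]
    k=np.polyfit(q[:,j]-(-.206 if j else .5565),q[:,i],1);print(nm,len(q),k,np.std(q[:,i]-np.polyval(k,q[:,j]-(-.206 if j else .5565))))
E
```

```text
(303, 148, 113, 63)
((565.7720336914062, -228.4893035888672), (182.1442108154297, 344.9373474121094), 1.9694440364837646)
xlo 63 [-0.02210928  0.47914255] 0.003513587980956575
xhi 41 [-0.02600465  0.65149297] 0.003077269442359165
ylo 14 [-0.0949667  -0.39316447] 0.0012068309176344835
yhi 44 [ 0.00206659 -0.05968688] 0.0023067419024931117
```

```bash
python3 - <<'E'
from h import *
g=cv2.resize(cv2.imread("pics/top0.png"),None,fx=4,fy=4,interpolation=2).astype(np.float32)
def scan(p0,p1,nrm,n=60,h=16):
    out=[]
    for t in np.linspace(.08,.92,n):
        c=np.array(p0)*(1-t)+np.array(p1)*t
        pr=np.array([g[int(round((c+nrm*np.array(k))[1]*4+1.5)),int(round((c+nrm*np.array(k))[0]*4+1.5))] for k in np.arange(-h,h+1)/4])
        # departure from interior colour (nrm points outward)
        ins=np.median(pr[:8],0);d=np.linalg.norm(pr-ins,axis=1)
        w=np.where(d>.5*max(d.max(),30))[0]
        if len(w): out.append(plane("top",c+nrm*(w[0]-h)/4,.065)[:2])
    return np.array(out)
C=np.array([(304.7,157),(399,154),(401.7,204),(305.7,208.3)])
for nm,a,b,nr,i in(("xhi",0,1,(0,-1),0),("xlo",3,2,(0,1),0),("yhi",0,3,(-1,0),1),("ylo",1,2,(1,0),1)):
    q=scan(C[a],C[b],np.array(nr));j=1-i;x0=-.206 if j else .5565
    for _ in range(4):
        k=np.polyfit(q[:,j]-x0,q[:,i],1);r=q[:,i]-np.polyval(k,q[:,j]-x0);q=q[np.abs(r)<=max(2*np.median(np.abs(r)),5e-4)]
    print(nm,len(q),np.round(k,4),np.round(r.std(),4))
E
```

```text
xhi 31 [-0.0148  0.6382] 0.0006
xlo 31 [-0.0044  0.4783] 0.0005
yhi 32 [-0.0057 -0.0586] 0.0005
ylo 18 [-0.0019 -0.3526] 0.0002
```

Emit:
drive_tool(targets=[[[0, 0, 0, 0, 0, -0.006, -1], [0, 0, 0, 0, 0, -0.012, -1], [0, 0, 0, 0, 0, -0.016, -1], [0, 0, 0, 0, 0, -0.018, -1], [0, 0, 0, 0, 0, -0.016, -1]]])

```text
t: 12.4
eef_pos: [0.5151, 0.2069, 0.2167]
eef_rot: [0.001, 0.675, 0.738, 0.001]
wrist_force: [0.5, -0.0, -6.3]
width: 0.346
gripper_force: 50.1
```

Emit:
drive_tool(targets=[[[0, 0, 0.02, 0, 0, -0.012, -1], [0, 0, 0.03, 0, 0, -0.006, -1], [0, 0, 0.03, 0, 0, 0, -1], [0, 0, 0.02, 0, 0, 0, -1], [0, 0, 0.006, 0, 0, 0, -1]]])

```text
t: 12.9
eef_pos: [0.5141, 0.2066, 0.2309]
eef_rot: [-0.001, 0.705, 0.709, -0.001]
wrist_force: [-0.1, -0.9, -7.7]
width: 0.344
gripper_force: 50.2
```

```bash
python3 m.py pics/side8.png;python3 -c "
from station import arm;import numpy as np
s=arm.get_state();q=s['eef_rot'];a=2*np.arctan2(q[2],q[1]);p=s['eef_pos'];print('yaw',a-np.pi/2)
d=np.array([.558,-.1815])-p[:2];x=np.array([np.cos(a),np.sin(a)]);print('dx',d@x,'dy',d@np.array([x[1],-x[0]]),p)"
```

```text
([(np.float64(241.2), np.float64(257.8), 410), (np.float64(254.7), np.float64(269.9), 924)], np.float64(306.5)) [0.51415662 0.20659651 0.23095786] [-0.39575151 -0.35665166 -7.13243921] 0.3453052166967474
tilt 0.4  s 21.8 mm
yaw 0.0056040992650523425
dx -0.38833611866421397 dy 0.04166776781466393 [0.51415662 0.20659651 0.23095786]
```

Emit:
drive_tool(targets=[[[0, 0, 0, -0.003, 0.0003, 0, -1], [0, 0, 0, -0.006, 0.0006, 0, -1], [0, 0, 0, -0.009, 0.001, 0, -1], [0, 0, 0, -0.012, 0.0013, 0, -1], [0, 0, 0, -0.014, 0.0015, 0, -1]]])

```text
t: 13.45
eef_pos: [0.5198, 0.1616, 0.2323]
eef_rot: [0.0, 0.705, 0.709, -0.0]
wrist_force: [-0.4, 0.6, -7.2]
width: 0.342
gripper_force: 50.2
```

Emit:
drive_tool(targets=[[[0, 0, 0, -0.015, 0.0016, 0, -1], [0, 0, 0, -0.015, 0.0016, 0, -1], [0, 0, 0, -0.015, 0.0016, 0, -1], [0, 0, 0, -0.015, 0.0016, 0, -1], [0, 0, 0, -0.015, 0.0016, 0, -1]]])

```text
t: 13.95
eef_pos: [0.5282, 0.0864, 0.2323]
eef_rot: [0.0, 0.705, 0.709, -0.0]
wrist_force: [-0.4, 0.2, -7.8]
width: 0.343
gripper_force: 50.2
```

Emit:
drive_tool(targets=[[[0, 0, 0, -0.015, 0.0016, 0, -1], [0, 0, 0, -0.015, 0.0016, 0, -1], [0, 0, 0, -0.015, 0.0016, 0, -1], [0, 0, 0, -0.015, 0.0016, 0, -1], [0, 0, 0, -0.015, 0.0016, 0, -1]]])

```text
t: 14.45
eef_pos: [0.5367, 0.0116, 0.2323]
eef_rot: [0.0, 0.705, 0.709, -0.0]
wrist_force: [0.3, 1.0, -7.2]
width: 0.343
gripper_force: 50.2
```

Emit:
drive_tool(targets=[[[0, 0, 0, -0.015, 0.0016, 0, -1], [0, 0, 0, -0.015, 0.0016, 0, -1], [0, 0, 0, -0.015, 0.0016, 0, -1], [0, 0, 0, -0.015, 0.0016, 0, -1], [0, 0, 0, -0.015, 0.0016, 0, -1]]])

```text
t: 14.95
eef_pos: [0.5452, -0.0633, 0.2323]
eef_rot: [-0.0, 0.705, 0.709, 0.0]
wrist_force: [-0.1, 0.7, -6.9]
width: 0.342
gripper_force: 50.2
```

Emit:
drive_tool(targets=[[[0, 0, 0, -0.015, 0.0016, 0, -1], [0, 0, 0, -0.015, 0.0016, 0, -1], [0, 0, 0, -0.015, 0.0016, 0, -1], [0, 0, 0, -0.015, 0.0016, 0, -1], [0, 0, 0, -0.015, 0.0016, 0, -1]]])

```text
t: 15.45
eef_pos: [0.5536, -0.1382, 0.2322]
eef_rot: [-0.0, 0.705, 0.709, -0.0]
wrist_force: [-0.9, 0.5, -6.5]
width: 0.343
gripper_force: 50.2
```

Emit:
drive_tool(targets=[[[0, 0, 0, -0.014, 0.0015, 0, -1], [0, 0, 0, -0.012, 0.0013, 0, -1], [0, 0, 0, -0.009, 0.001, 0, -1], [0, 0, 0, -0.006, 0.0006, 0, -1], [0, 0, 0, -0.003, 0.0003, 0, -1]]])

```text
t: 15.95
eef_pos: [0.5585, -0.1815, 0.2322]
eef_rot: [-0.0, 0.705, 0.709, -0.0]
wrist_force: [-0.0, 0.0, -6.6]
width: 0.341
gripper_force: 50.2
```

Emit:
drive_tool(targets=[[[0, 0, 0, 0, 0, 0, -1], [0, 0, 0, 0, 0, 0, -1], [0, 0, 0, 0, 0, 0, -1], [0, 0, 0, 0, 0, 0, -1], [0, 0, 0, 0, 0, 0, -1]]])

```text
t: 16.45
eef_pos: [0.5585, -0.1806, 0.2324]
eef_rot: [0.0, 0.705, 0.709, 0.0]
wrist_force: [0.1, -0.7, -6.7]
width: 0.345
gripper_force: 50.2
```

```bash
python3 - <<'E'
from h import *
im=arm.capture("side")[:,:,::-1];cv2.imwrite("pics/side9.png",im)
s=arm.get_state();q=s['eef_rot'];print(s["eef_pos"],2*np.arctan2(q[2],q[1])-np.pi/2,s["wrist_force"])
cv2.imwrite("pics/c9.png",cv2.resize(im[110:260,190:330],None,fx=4,fy=4,interpolation=2))
E
```

```text
[ 0.5584783  -0.18068751  0.23234862] 0.006555544003971736 [ 0.36848139 -0.10477745 -6.22788563]
```

View pics/c9.png

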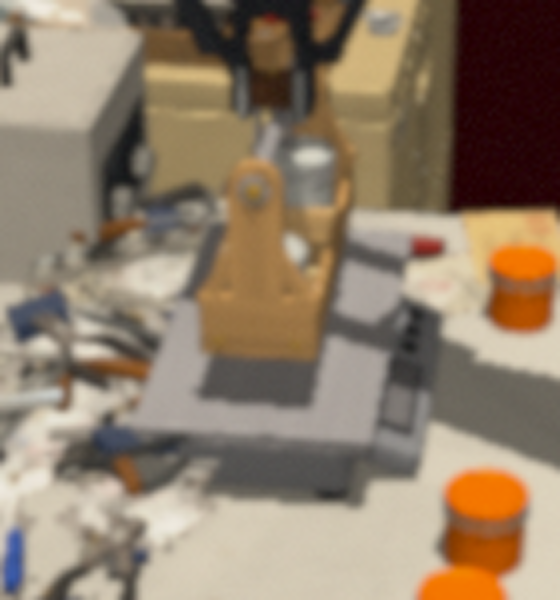

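The tote hangs level over the platform with both tins standing: crop bottom edge (205,350)–(320,358). Now I lower it gently.

Emit:
drive_tool(targets=[[[0, 0, 0, 0, 0, 0.006, -1], [0, 0, 0, 0, 0, 0.01, -1], [0, 0, 0, 0, 0, 0.01, -1], [0, 0, 0, 0, 0, 0.006, -1], [0, 0, 0, 0, 0, 0.003, -1]]])

```text
t: 17.0
eef_pos: [0.5578, -0.1807, 0.1954]
eef_rot: [-0.001, 0.705, 0.709, -0.001]
wrist_force: [1.2, 0.5, -6.9]
width: 0.342
gripper_force: 50.2
```

Emit:
drive_tool(targets=[[[0, 0, 0, 0, 0, 0.0015, -1], [0, 0, 0, 0, 0, 0.0015, -1], [0, 0, 0, 0, 0, 0.0015, -1], [0, 0, 0, 0, 0, 0.0015, -1], [0, 0, 0, 0, 0, 0.0015, -1]]])

```text
t: 17.5
eef_pos: [0.559, -0.1813, 0.1905]
eef_rot: [0.001, 0.705, 0.709, 0.0]
wrist_force: [1.3, -0.6, -3.4]
width: 0.344
gripper_force: 50.5
```

Emit:
drive_tool(targets=[[[0, 0, 0, 0, 0, 0.0015, -1], [0, 0, 0, 0, 0, 0.0015, -1], [0, 0, 0, 0, 0, 0.0015, -1], [0, 0, 0, 0, 0, 0.0015, -1], [0, 0, 0, 0, 0, 0.001, -1]]])

```text
t: 18.0
eef_pos: [0.5586, -0.181, 0.1831]
eef_rot: [0.0, 0.705, 0.709, 0.0]
wrist_force: [-1.0, -0.2, -0.6]
width: 0.345
gripper_force: 50.9
```

```bash
python3 - <<'E'
from h import *
for n in("side","top"): cv2.imwrite(f"pics/{n}10.png",arm.capture(n)[:,:,::-1])
s=arm.get_state();print(s["eef_pos"],s["wrist_force"])
E
```

```text
[ 0.55841246 -0.18094917  0.18274858] [ 0.21095895 -0.35744409 -1.23466625]
```

Emit:
drive_tool(targets=[[[0, 0, 0, 0, 0, 0.0015, -1], [0, 0, 0, 0, 0, 0.001, -1], [0, 0, 0, 0, 0, 0, -0.25], [0, 0, 0, 0, 0, 0, 0], [0, 0, 0, 0, 0, 0, 0.3]]])

```text
t: 18.6
eef_pos: [0.5585, -0.181, 0.1804]
eef_rot: [0.0, 0.705, 0.709, 0.0]
wrist_force: [-0.1, 0.2, 0.2]
width: 0.643
gripper_force: 0.0
```

Emit:
drive_tool(targets=[[[0, 0, 0, 0, 0, 0, 0.3], [0, 0, 0, 0, 0, -0.01, 0.3], [0, 0, 0, 0, 0, -0.025, 0.3], [0, 0, 0, 0, 0, -0.04, 0.3], [0, 0, 0, 0, 0, -0.04, 0.3]]])

```text
t: 19.1
eef_pos: [0.5581, -0.1808, 0.2968]
eef_rot: [-0.0, 0.705, 0.709, -0.0]
wrist_force: [0.5, -0.1, 0.6]
width: 0.648
gripper_force: 0.0
```

Emit:
drive_tool(targets=[[[0, 0, 0, 0, -0.03, -0.03, 0.3], [0, 0, 0, 0.04, -0.03, 0, 0.3], [0, 0, 0, 0.04, -0.03, 0, 0.3], [0, 0, 0, 0.04, -0.03, 0, 0.3], [0, 0, 0, 0.04, -0.03, 0, 0.3]]])

```text
t: 19.6
eef_pos: [0.4061, -0.0207, 0.3264]
eef_rot: [0.001, 0.705, 0.709, 0.001]
wrist_force: [0.2, -0.6, 1.1]
width: 0.654
gripper_force: 0.0
```

Emit:
drive_tool(targets=[[[0, 0, 0, 0.04, -0.02, 0, 0.3], [0, 0, 0, 0.04, 0, 0, 0.3], [0, 0, 0, 0.04, 0, 0, 0.3], [0, 0, 0, 0.04, 0, 0, 0.3], [0, 0, 0, 0.02, 0, 0, 0.3]]])

```text
t: 20.1
eef_pos: [0.3857, 0.1606, 0.3264]
eef_rot: [0.0, 0.704, 0.71, 0.001]
wrist_force: [-0.2, -0.4, 0.2]
width: 0.649
gripper_force: 0.0
```

```bash
python3 - <<'E'
from h import *
for n in("side","top"): cv2.imwrite(f"pics/{n}11.png",arm.capture(n)[:,:,::-1])
s=arm.get_state();print(s["t"],s["eef_pos"],s["wrist_force"])
b=cv2.imread("pics/top11.png");a=cv2.imread("pics/side11.png")
A=cv2.resize(b[140:230,290:420],None,fx=5,fy=5,interpolation=2)[:, :650]
cv2.imwrite("pics/c11.png",A)
E
```

```text
20.2 [0.38595461 0.16005117 0.32606113] [ 1.08114787 -0.12960691  0.02852277]
```

View pics/c11.png

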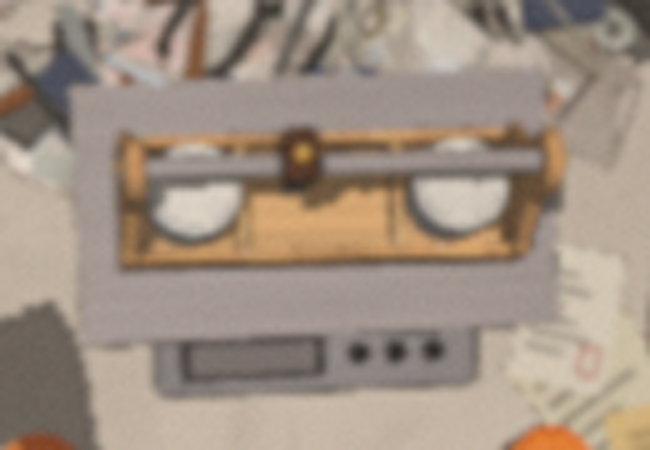

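```bash
python3 - <<'E'
from h import *
T=lambda u,v:(u/5+290-.4,v/5+140-.4);r=lambda x:np.round(x,4)
for nm,a,b,z in(("front base",(121,268),(519,256),.064),("rail",(148,167),(545,159),.19),("plat front",(92,344),(548,322),.065),("plat back",(72,88),(543,72),.064),("tins top",(200,193),(461,187),.122)):
    A,B=plane("top",T(*a),z),plane("top",T(*b),z);d=A-B;print(nm,r(A),r(B),r((A+B)/2),"yaw",r(-d[0]/d[1]))
E
```

```text
front base [ 0.522  -0.0873  0.064 ] [ 0.5226 -0.3276  0.064 ] [ 0.5223 -0.2074  0.064 ] yaw 0.0021
rail [ 0.5569 -0.0975  0.19  ] [ 0.5552 -0.3165  0.19  ] [ 0.556 -0.207  0.19 ] yaw -0.0076
plat front [ 0.4762 -0.0682  0.065 ] [ 0.4817 -0.3425  0.065 ] [ 0.479  -0.2054  0.065 ] yaw 0.0201
plat back [ 0.634  -0.0613  0.064 ] [ 0.6359 -0.349   0.064 ] [ 0.635  -0.2052  0.064 ] yaw 0.0066
tins top [ 0.5551 -0.1315  0.122 ] [ 0.5543 -0.283   0.122 ] [ 0.5547 -0.2073  0.122 ] yaw -0.0049
```

The tote is within about 2 mm of the platform's centre and about 1° of square to it. Both tins are standing and the gripper is clear, so I hand the job in.

```bash
python3 -c "
from station import arm
print(arm.close_job())"
```

```text
the job is handed in; nothing more can be done
None
```

The tote is on the scale and the job is handed in at about 20 s: within about 2 mm of the platform's centre, about 1° of square, both tins standing, gripper clear; it hung level in the trial lifts with the stirrup 24 mm towards the heavy +y end.

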